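# Seat the red-handled tube block in the shaker

### The arm

A 6-joint arm with a two-finger parallel gripper is mounted at the origin on the work surface. World frame = base frame: x ahead of the robot, y to its left, z up, the work surface at z = 0. Lengths are in m, angles in degrees, forces in N, time in s.
With the tool pointing down it reaches from about 0.3 to 0.75 m from the base axis. Payload 8.5 kg.
Tool frame: the origin (TCP) lies midway between the tips of the shut fingers; the grasp point (between the pads) lies 19 mm behind it (env.grip_depth is the distance from the TCP to the grasp point, in m); x points along the fingers, y is the direction in which the jaws open and shut, and the axes are right-handed (so a half turn about x gives the same grasp; the last joint's range is limited). The gripper opens to 85 mm and grips with 20 to 120 N. Pads are 22 mm wide; open, the fingers measure 114 mm over their backs; the gripper's body (76 mm by 85 mm) begins 54 mm behind the grasp point. The pads swing forward as they close: fully open they stand 13 mm farther back than shut.
Start: joints at [56.133, 21.807, 74.336, -0, 83.858, -12.336], TCP at [0.202, 0.512, 0.231] pointing down, gripper open.
Joint ranges: [-178.18, 178.18], [-50.72, 133.34], [12.68, 142.11], [-81.47, 261.47], [9.98, 163.14], [-165.26, 165.26]. Speed limits (degrees/s): [136.94, 136.94, 180, 180, 180, 180].

### API

Orientations are given as a 3x3 rotation matrix whose columns are the frame's x, y, z axes.
In Python, from rig import env gives the robot as it stands.
- The arm moves only by the tool play_rows, never from a script. Its arguments are lists of equal length, an entry for each row: "travel": the shift along the world's x, y, z in cm, a list of three; "rotation": the turn, a rotation vector about the world's x, y, z in rad, a list of three; "claw": the finger opening in cm, from 0 to 8.54. A call has 1 to 12 rows; each row shifts and turns the pose as measured when the row begins; what a row does not reach is not made up. A row lasts 1/12 s, in which the tool goes at most 41.7 mm and 7.16 degrees, less where a joint would pass 70% of its speed; a pose out of reach is approached as far as the arm can. A call is refused whole if a number of a shift passes 4.17 or a number of a turn 0.125, either way. A call with a gripper value outside its range is refused whole. The fingers move at their own pace and stop on an object; "squeeze" is the grip in N (left out, the last holds). Time passes only in rows, so rows that do not move let the fingers close. It gives the time, the measured TCP pose, the force and the opening at its end, in the units of the state.
- env.observe(): the state, without advancing time (a new reading comes with each control period).
- env.get_image(name): name is "scene" or "top" or "wrist"; returns the picture (420x560x3 uint8, red, green, blue); there is no depth.
- env.camera_info(name): a dict with "vertical_fov" (degrees; the focal length in pixels is half the picture's height over the tangent of half this angle, whatever the lens; pixels are square), "cx", "cy" (the principal point, pixels), "eye" and "rotation" of the camera in the world. Camera axes: x right, y down, z forward; pixel columns grow to the right and rows downward; lengths in m; the calibration is good to about 2 mm. The wrist camera is an equidistant fisheye: a pixel r from the principal point sees the ray r / f radians off the axis. A picture is of the moment at which its call begins: read the wrist's pose just before it. camera_info takes no time and is no camera call; for the wrist camera it gives the pose at the moment of the call.
- env.close_job(): hands the job in, once; it reports no verdict.
The state is a dict: "time_s": time; "q": joint angles; "qvel": joint speeds; "joint_efforts": joint torques, N m; "position": TCP position; "tool_rot": TCP orientation; "ft_force": force on the tool from outside, world axes, zero at the start; "wrist_torque": the same for the moment, N m; "grip_width": finger opening in m.
Only numpy, scipy, OpenCV 4.12 (cv2) and the standard library are available. Lean on these libraries where they do the work, as an engineer would, in place of code of your own. Each camera call takes 0.05 s, during which the arm holds its last target.

### The job

Pick up the tube block with the red handle and load it on the bench shaker: hold it over the slot in the shaker's deck, turn it until its long tongue lines up with the slot and press lightly so that it drops in. Let go only once its round disc is fully down on the deck, and leave the blue and yellow blocks where they stand.

Things in the scene. Friction and masses are not known exactly. Their poses are not given: they have to be found in the camera images.
- red_block: Loose tube block with a RED handle, 0.25 kg, standing on its grey tongue (key: 90 long in x, 26 wide in y, 20 high). On it an aluminium disc, 68 across, 20 high; the tongue's ends stand out 11 beyond it. On the disc an upright handle plate, 18 thick in x, 50 long in y, its top 82 above the origin. Origin: centre of the tongue's underside, x along the tongue. Half a turn is all the same. (mm)
- shaker: Fixed white bench shaker, blue band; flat aluminium deck 80 mm above its origin. A black slot in the deck's middle runs along x: mouth 110 x 46, sloping in over 10 mm of depth to 98 x 34, 26 deep. Origin: at bench height under the slot's centre, z up. Block home: disc flat on deck, block's origin 60 mm above this origin, 4 mm play all round. Low control strip at the -x end.
- blue_block: A like block with a BLUE handle, sizes and axes as the red one; to be left alone.
- yellow_block: A like block with a YELLOW handle, sizes and axes as the red one; to be left alone.
Mind the look-alikes: they are no part of the job. What is shaped like the red_block but pink is not meant.

How it is judged (in metres and radians):
On the way, in this order (a step that is already met when the one before it is completed fails the run):
1. the red block is held in the fingers above the slot, clear of the deck or resting on it, with its tongue still out of the slot (contact force between the fingers and red_block above 1 N and horizontal distance between red_block and shaker below 0.03 m and z of red_block in the frame of shaker above 0.076 m), for 0.1 s.
2. the red block is down in the slot (within 8 mm of home) while still held (contact force between the fingers and red_block above 1 N and horizontal distance between red_block and shaker below 0.01 m and z of red_block in the frame of shaker below 0.068 m), for 0.1 s.
At the end, for the whole second after the job is handed in: The red block sits in the shaker's slot, let go and at rest: its disc on the deck (within 4 mm of fully down), centred within 10 mm, tongue along the slot within 10 degrees (either way round), upright within 5 degrees; the blue and yellow blocks are within 30 mm of where they stood (z of red_block in the frame of shaker below 0.064 m and horizontal distance between red_block and shaker below 0.01 m and angle between the x axis of red_block and the x axis of shaker, either way round below 0.18 rad and angle between red_block's own z axis and vertical below 0.09 rad and linear speed of red_block below 0.01 m/s and distance of each of blue_block, yellow_block from where it was at the start of the episode below 0.03 m); the robot touches nothing.
It fails at once if the red block is rammed against the shaker with more than 100 N instead of pressed lightly (contact force between red_block and shaker above 100 N).
It fails at once if the blue or the yellow block is pushed more than 30 mm away or tipped over (distance of any of blue_block, yellow_block from where it was at the start of the episode above 0.03 m or angle between any of blue_block, yellow_block's own z axis and vertical above 0.6 rad).
It also fails if it takes over 48 s, if anything falls off the work surface, if the arm or the gripper's body presses on something with over 40 N, if the wrist force passes 120 N, or if a joint passes its speed limit or range.

## Working session

There is one attempt and no reset: what is moved stays moved. The work goes in short steps, Python scripts to look and compute and a tool call to move; the robot and the scene stay as the last step left them, time stands still between calls to the robot, and variables do not carry over. Pictures are saved under pics/ and viewed, and the job is handed in when it is done.

Besides the shell and the picture viewer there is one more tool, called after "Request:" as name(argument=value, ...) on one line, values as JSON. play_rows: Moves the arm, as the interface text tells. Its arguments: {"type":"object","properties":{"travel":{"type":"array","items":{"type":"array","items":{"type":"number"}}},"rotation":{"type":"array","items":{"type":"array","items":{"type":"number"}}},"claw":{"type":"array","items":{"type":"number"}},"squeeze":{"type":"number"}},"required":["travel","rotation","claw"]}

```bash
ls; mkdir -p pics; python3 - <<'E'
from rig import env
import cv2,json
o=env.observe();print(o, env.grip_depth)
for n in ("scene","top","wrist"):
    print(n,env.camera_info(n))
    cv2.imwrite(f"pics/{n}0.png",env.get_image(n)[:,:,::-1])
E
```

```text
pics
{'time_s': 0.0, 'q': array([ 5.61324490e+01,  2.18408823e+01,  7.43851024e+01,  1.01407798e-03,
        8.38592789e+01, -1.23354929e+01]), 'qvel': array([-0.00671596,  0.04200164,  0.05704118, -0.01765421, -0.13233321,
       -0.05594379]), 'joint_efforts': array([-1.88614256e-03, -4.48470604e+01, -2.31276459e+01, -3.28023407e-04,
        4.81668947e-03, -2.21137566e-05]), 'position': array([0.20168646, 0.51136418, 0.23071075]), 'tool_rot': array([[-8.43909408e-04,  3.67022918e-01,  9.30211516e-01],
       [-1.22582971e-03,  9.30210769e-01, -3.67023736e-01],
       [-9.99998893e-01, -1.45001569e-03, -3.35106023e-04]]), 'ft_force': array([-0.56881703,  0.07257832,  0.75014019]), 'wrist_torque': array([ 0.05513759, -0.03540701, -0.0138124 ]), 'grip_width': 0.08554778682999888} 0.0187
scene {'vertical_fov': 53.62533638125539, 'cx': 276.4197767981463, 'cy': 207.48542590057048, 'eye': array([ 1.17403002, -0.03335012,  0.54402505]), 'rotation': array([[-0.02710866,  0.60651054, -0.79461317],
       [ 0.99962069,  0.01258527, -0.02449655],
       [-0.00485699, -0.79497583, -0.60662166]])}
top {'vertical_fov': 49.02872734070187, 'cx': 274.60737303299794, 'cy': 209.39493963556532, 'eye': array([ 0.44733276, -0.04661946,  0.85133305]), 'rotation': array([[ 0.01698717, -0.99641021,  0.08293443],
       [-0.99967993, -0.0153704 ,  0.02009436],
       [-0.01874749, -0.08324923, -0.9963524 ]])}
wrist {'vertical_fov': 65.70646984690485, 'cx': 277.0613179391531, 'cy': 210.24954041821007, 'eye': array([0.13189787, 0.53892111, 0.37198655]), 'rotation': array([[ 0.36681665,  0.88926341,  0.27323273],
       [ 0.93029227, -0.35021025, -0.10912869],
       [-0.00135525,  0.29421652, -0.95573783]])}
```

View pics/scene0.png

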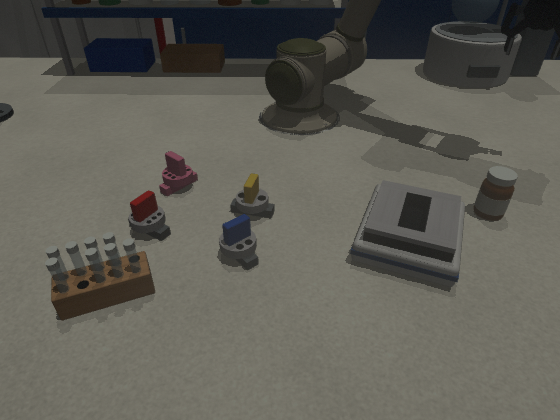

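View pics/top0.png

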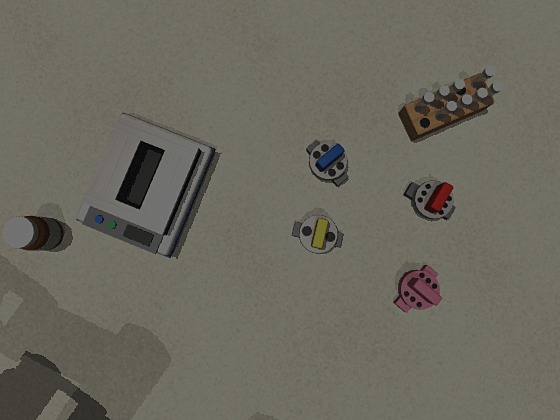

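View pics/wrist0.png

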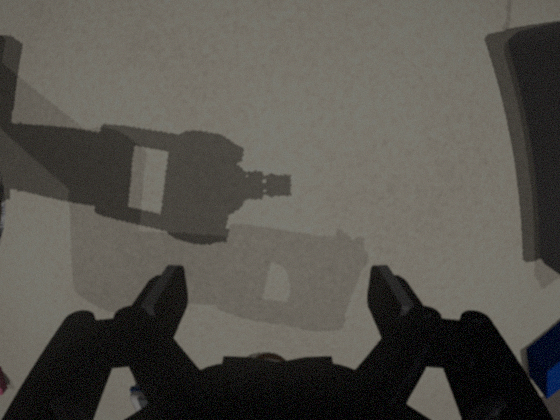

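Scene: pink decoy at top (418,288), red block at top (435,198), yellow (320,235), blue (328,160), slot at (141,174) with control strip lower-left. Closer crops next.

```bash
cat > h.py <<'E'
import numpy as np,cv2
def ray(ci,uv,H=420):
    f=H/2/np.tan(np.radians(ci["vertical_fov"])/2)
    d=np.array([(uv[0]-ci["cx"])/f,(uv[1]-ci["cy"])/f,1.]);return ci["eye"],ci["rotation"]@d
def plane(ci,uv,z):
    e,d=ray(ci,uv);return (e+d*(z-e[2])/d[2])
def proj(ci,p):
    f=210/np.tan(np.radians(ci["vertical_fov"])/2)
    c=ci["rotation"].T@(np.array(p)-ci["eye"]);return np.array([ci["cx"]+f*c[0]/c[2],ci["cy"]+f*c[1]/c[2]])
E
python3 - <<'E'
import cv2,numpy as np
a=cv2.imread('pics/top0.png')
def c(x,y,w,h,s):return cv2.resize(a[y:y+h,x:x+w],None,fx=s,fy=s,interpolation=cv2.INTER_CUBIC)
A=c(400,160,80,80,5);B=c(100,120,100,100,4)
cv2.imwrite('pics/crop0.png',cv2.convertScaleAbs(np.hstack([A,B]),alpha=1.6))
hsv=cv2.cvtColor(a,cv2.COLOR_BGR2HSV)
print(hsv[190:208:3,430:446:3].tolist())
E
```

```text
[[[15, 18, 85], [10, 31, 74], [3, 178, 43], [178, 193, 41], [1, 196, 112], [1, 205, 107]], [[20, 9, 87], [1, 216, 39], [3, 178, 43], [1, 210, 101], [1, 195, 110], [0, 200, 106]], [[5, 66, 66], [2, 188, 46], [179, 203, 73], [0, 193, 111], [1, 200, 107], [1, 198, 107]], [[179, 222, 39], [3, 180, 41], [2, 196, 112], [1, 198, 108], [1, 207, 106], [1, 217, 106]], [[0, 193, 41], [0, 214, 93], [1, 202, 110], [2, 210, 108], [1, 203, 108], [12, 23, 55]], [[179, 177, 36], [1, 199, 114], [1, 199, 109], [0, 207, 106], [1, 226, 97], [90, 30, 17]]]
```

View pics/crop0.png

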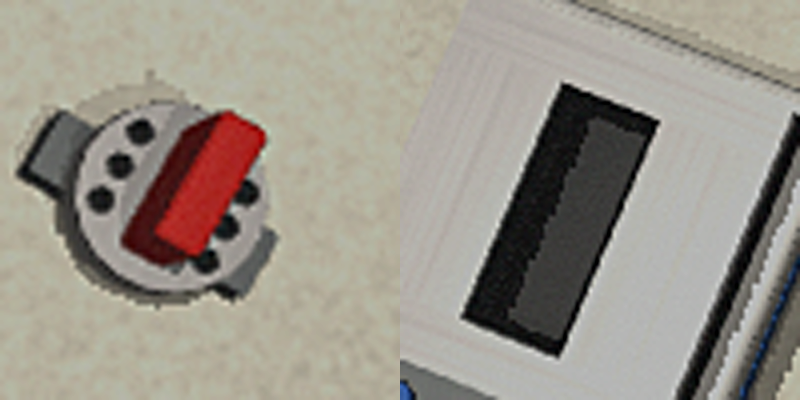

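Left: handle top face (bright red) clear of its dark side, tongue ends sticking out at left and lower right. Right: slot mouth a clean dark rectangle around (141,174).

```bash
python3 - <<'E'
from rig import env
from h import *
a=cv2.imread('pics/top0.png');hsv=cv2.cvtColor(a,cv2.COLOR_BGR2HSV)
ci=env.camera_info("top")
def fit(m,x,y,w,h,z,name):
    M=np.zeros(m.shape,np.uint8);M[y:y+h,x:x+w]=m[y:y+h,x:x+w]*255
    cs,_=cv2.findContours(M,cv2.RETR_EXTERNAL,cv2.CHAIN_APPROX_NONE)
    c=max(cs,key=cv2.contourArea);
    P=np.array([plane(ci,p[0],z)[:2] for p in c]).astype(np.float32)
    r=cv2.minAreaRect(P*1000);b=cv2.boxPoints(r)
    i=np.argmax([np.linalg.norm(b[k]-b[(k+1)%4]) for k in range(4)]);d=b[(i+1)%4]-b[i]
    print(name,np.round(r[0],1),np.round(r[1],1),"long axis deg",np.degrees(np.arctan2(d[1],d[0]))%180, 'mean',P.mean(0))
H,S,V=[hsv[:,:,i].astype(int) for i in range(3)]
red=((H<8)|(H>172))&(S>150)
fit(red&(V>75),415,170,50,50,.082,'redtop')
fit(((H>100)&(H<130)&(S>120))&(V>50),305,130,50,50,.082,'blue')
fit(((H>20)&(H<35)&(S>120))&(V>70),295,205,50,60,.082,'yellow')
fit(V<80,112,135,58,78,.08,'slot')
# tongue of red block: grey ends in picture by hand
E
```

```text
redtop [ 537.6 -309.9] [16.7 48.3] long axis deg 150.17789 mean [ 0.53770626 -0.3098199 ]
blue [ 604.2 -123.5] [16.8 48.6] long axis deg 130.49184 mean [ 0.60446924 -0.12383856]
yellow [ 473.6 -107.1] [16.9 48.6] long axis deg 166.55614 mean [ 0.4735094  -0.10702915]
slot [567.6 199.7] [ 46. 110.] long axis deg 159.09406 mean [0.56728435 0.19971932]
```

Request:
play_rows(travel=[[1.4, -3.4, 0], [1.4, -3.4, 0], [1.4, -3.4, 0], [1.4, -3.4, 0], [1.4, -3.4, 0], [1.4, -3.4, 0], [1.4, -3.4, 0], [1.4, -3.4, 0], [1.4, -3.4, 0], [1.4, -3.4, 0], [1.4, -3.4, 0], [1.4, -3.4, 0]], rotation=[[0, 0, -0.012], [0, 0, -0.012], [0, 0, -0.012], [0, 0, -0.012], [0, 0, -0.012], [0, 0, -0.012], [0, 0, -0.012], [0, 0, -0.012], [0, 0, -0.012], [0, 0, -0.012], [0, 0, -0.012], [0, 0, -0.012]], claw=[8.54, 8.54, 8.54, 8.54, 8.54, 8.54, 8.54, 8.54, 8.54, 8.54, 8.54, 8.54], squeeze=50)

```text
time_s: 1.15
position: [0.3685, 0.0894, 0.2282]
tool_rot: [[-0.003, 0.492, 0.871], [-0.001, 0.871, -0.492], [-1.0, -0.003, -0.002]]
ft_force: [1.7, 0.7, -0.3]
grip_width: 0.0855
```

Request:
play_rows(travel=[[1.5, -3.5, 0], [1.5, -3.5, 0], [1.5, -3.5, 0], [1.5, -3.5, 0], [1.5, -3.5, 0], [1.5, -3.5, 0], [1.5, -3.5, 0], [1.5, -3.5, 0], [1.5, -3.5, 0], [1.5, -3.5, 0], [1.0, -2.5, 0], [0, 0, 0]], rotation=[[0, 0, 0], [0, 0, 0], [0, 0, 0], [0, 0, 0], [0, 0, 0], [0, 0, 0], [0, 0, 0], [0, 0, 0], [0, 0, 0], [0, 0, 0], [0, 0, 0], [0, 0, 0]], claw=[8.54, 8.54, 8.54, 8.54, 8.54, 8.54, 8.54, 8.54, 8.54, 8.54, 8.54, 8.54])

```text
time_s: 2.15
position: [0.5315, -0.3132, 0.2247]
tool_rot: [[-0.005, 0.5, 0.866], [0.001, 0.866, -0.5], [-1.0, -0.002, -0.005]]
ft_force: [-0.5, -0.4, -1.2]
grip_width: 0.0852
```

Request:
play_rows(travel=[[0.6, 0.3, -2], [0, 0, -3], [0, 0, -3], [0, 0, -1.5], [0, 0, 0], [0, 0, 0]], rotation=[[-0.001, -0.005, 0.003], [0, 0, 0], [0, 0, 0], [0, 0, 0], [0, 0, 0], [0, 0, 0]], claw=[8.54, 8.54, 8.54, 8.54, 8.54, 8.54])

```text
time_s: 2.65
position: [0.537, -0.311, 0.1248]
tool_rot: [[-0.001, 0.5, 0.866], [0.001, 0.866, -0.5], [-1.0, 0.0, -0.001]]
ft_force: [0.0, -0.1, 1.7]
grip_width: 0.0856
```

```bash
python3 - <<'E'
from rig import env
import cv2
print(env.observe()['position'])
for n in ("scene","wrist"):
    cv2.imwrite(f"pics/{n}1.png",cv2.convertScaleAbs(env.get_image(n)[:,:,::-1],alpha=1.5))
E
```

```text
[ 0.53696219 -0.31095007  0.12483979]
```

View pics/wrist1.png

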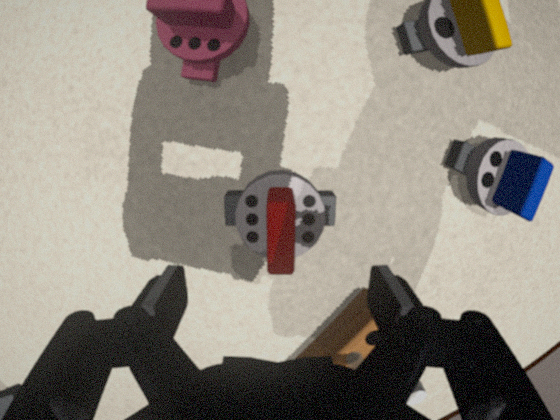

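View pics/scene1.png

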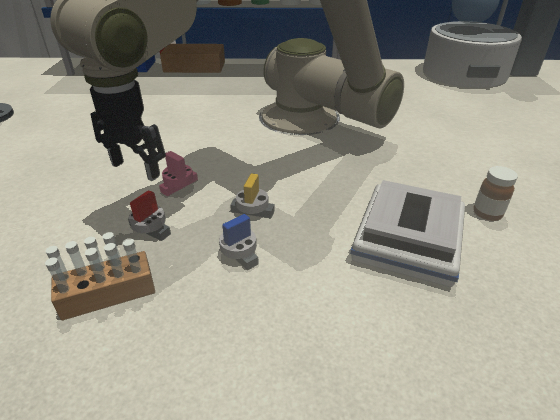

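```bash
python3 - <<'E'
from rig import env
from h import *
ci=env.camera_info("scene")
for z in (.138,.125,.082,.04): print(z,proj(ci,[.537,-.311,z]))
w=env.camera_info("wrist")
a=cv2.imread('pics/wrist1.png');hsv=cv2.cvtColor(a,cv2.COLOR_BGR2HSV);H,S,V=cv2.split(hsv)
m=(((H<6)|(H>174))&(S>170)&(V>60)).astype(np.uint8)*255
m[:150]=0;m[:, :240]=0;m[:,330:]=0
cs,_=cv2.findContours(m,cv2.RETR_EXTERNAL,cv2.CHAIN_APPROX_NONE);c=max(cs,key=cv2.contourArea)
b=cv2.boxPoints(cv2.minAreaRect(c));print(b)
f=210/np.radians(w["vertical_fov"]/2)
f=210/np.tan(np.radians(w["vertical_fov"]/2))
for p in list(b):
    d=p-[w["cx"],w["cy"]];r=np.hypot(*d);t=r/f
    v=w["rotation"]@np.array([*(d/r*np.sin(t)),np.cos(t)])
    print(p,(w["eye"]+v*(.082-w["eye"][2])/v[2]).round(4))
E
```

```text
0.138 [135.07154176 170.7782687 ]
0.125 [136.55869405 176.75278183]
0.082 [141.26708384 195.66835417]
0.04 [145.57634812 212.98047226]
[[267. 258.]
 [267. 189.]
 [293. 189.]
 [293. 258.]]
[267. 258.] [ 0.5457 -0.3237  0.082 ]
[267. 189.] [ 0.5075 -0.3011  0.082 ]
[293. 189.] [ 0.515  -0.2879  0.082 ]
[293. 258.] [ 0.5539 -0.3095  0.082 ]
```

Fingers straddle the handle symmetrically; both views agree within ~2 mm. Descending.

Request:
play_rows(travel=[[0.05, 0.1, -2.5], [0, 0, -2.5], [0, 0, -1.5], [0, 0, -0.6], [0, 0, 0], [0, 0, 0]], rotation=[[0, 0, 0], [0, 0, 0], [0, 0, 0], [0, 0, 0], [0, 0, 0], [0, 0, 0]], claw=[8.54, 8.54, 8.54, 8.54, 8.54, 8.54])

```text
time_s: 3.25
position: [0.5417, -0.3128, 0.0625]
tool_rot: [[0.015, 0.499, 0.867], [-0.013, 0.867, -0.499], [-1.0, -0.004, 0.019]]
ft_force: [0.0, -0.5, -0.7]
grip_width: 0.0856
```

```bash
python3 - <<'E'
from rig import env
o=env.observe()
for k in o: print(k,o[k].round(3) if hasattr(o[k],'round') else o[k])
E
```

```text
time_s 3.25
q [ -40.83    37.773   75.794    0.      65.317 -100.901]
qvel [ 0.076 -0.535 -0.675  0.028  0.427 -0.079]
joint_efforts [-2.3000e-02 -5.3822e+01 -1.8707e+01 -0.0000e+00 -1.1200e-01  0.0000e+00]
position [ 0.542 -0.313  0.063]
tool_rot [[ 0.015  0.499  0.867]
 [-0.013  0.867 -0.499]
 [-1.    -0.004  0.019]]
ft_force [ 0.031 -0.508 -0.72 ]
wrist_torque [ 0.061 -0.018  0.019]
grip_width 0.08559439486386305
```

Request:
play_rows(travel=[[-0.4, 0.25, 0], [0, 0, 0], [0, 0, -0.5], [0, 0, -0.5], [0, 0, -0.2], [0, 0, 0]], rotation=[[0.013, 0.015, 0], [0, 0, 0], [0, 0, 0], [0, 0, 0], [0, 0, 0], [0, 0, 0]], claw=[8.54, 8.54, 8.54, 8.54, 8.54, 8.54])

```text
time_s: 3.75
position: [0.539, -0.3114, 0.0546]
tool_rot: [[0.005, 0.499, 0.867], [-0.004, 0.867, -0.499], [-1.0, -0.001, 0.006]]
ft_force: [-0.6, 0.2, 0.7]
grip_width: 0.085
```

Request:
play_rows(travel=[[-0.1, 0.1, -0.4], [0, 0, -0.2], [0, 0, 0]], rotation=[[0.004, 0.005, 0], [0.002, 0.002, 0], [0, 0, 0]], claw=[8.54, 8.54, 8.54])

```text
time_s: 4.0
position: [0.5378, -0.3102, 0.0477]
tool_rot: [[-0.004, 0.499, 0.867], [0.003, 0.867, -0.499], [-1.0, 0.001, -0.005]]
ft_force: [0.3, -0.7, 0.5]
grip_width: 0.0854
```

Right on. Closing.

Request:
play_rows(travel=[[0, 0, 0], [0, 0, 0], [0, 0, 0], [0, 0, 0], [0, 0, 0], [0, 0, 0], [0, 0, 0], [0, 0, 0], [0, 0, 0], [0, 0, 0]], rotation=[[-0.003, -0.004, 0], [0, 0, 0], [0, 0, 0], [0, 0, 0], [0, 0, 0], [0, 0, 0], [0, 0, 0], [0, 0, 0], [0, 0, 0], [0, 0, 0]], claw=[1, 1, 1, 1, 1, 1, 1, 1, 1, 1], squeeze=60)

```text
time_s: 4.83
position: [0.5378, -0.3103, 0.0478]
tool_rot: [[0.001, 0.499, 0.867], [-0.0, 0.867, -0.499], [-1.0, 0.0, 0.001]]
ft_force: [-0.3, 0.1, -0.9]
grip_width: 0.0167
```

Request:
play_rows(travel=[[0, 0, 1], [0, 0, 2], [0, 0, 3], [0, 0, 3], [0, 0, 3], [0, 0, 2], [0, 0, 0.5], [0, 0, 0]], rotation=[[0, 0, 0], [0, 0, 0], [0, 0, 0], [0, 0, 0], [0, 0, 0], [0, 0, 0], [0, 0, 0], [0, 0, 0]], claw=[1, 1, 1, 1, 1, 1, 1, 1])

```text
time_s: 5.5
position: [0.5353, -0.3081, 0.201]
tool_rot: [[-0.003, 0.499, 0.867], [0.003, 0.867, -0.499], [-1.0, 0.001, -0.004]]
ft_force: [0.0, -0.7, -3.3]
grip_width: 0.0175
```

Request:
play_rows(travel=[[0.2, 2, 0], [0.2, 3.2, 0], [0.2, 3.2, 0], [0.2, 3.2, 0], [0.2, 3.2, 0], [0.2, 3.2, 0], [0.2, 3.2, 0], [0.2, 3.2, 0], [0.2, 3.2, 0], [0.2, 3.2, 0], [0.2, 3.2, 0], [0.2, 3.2, 0]], rotation=[[0, 0, -0.05], [0, 0, -0.09], [0, 0, -0.09], [0, 0, -0.09], [0, 0, -0.09], [0, 0, -0.09], [0, 0, -0.09], [0, 0, -0.09], [0, 0, -0.09], [0, 0, -0.09], [0, 0, -0.09], [0, 0, -0.09]], claw=[1, 1, 1, 1, 1, 1, 1, 1, 1, 1, 1, 1])

```text
time_s: 6.5
position: [0.5506, 0.0759, 0.1831]
tool_rot: [[-0.018, 0.999, -0.051], [0.022, -0.051, -0.998], [-1.0, -0.019, -0.021]]
ft_force: [1.1, -0.4, -1.3]
grip_width: 0.0173
```

Request:
play_rows(travel=[[0.4, 3, 0.8], [0.4, 3, 0.5], [0.4, 3, 0.3], [0.3, 2, 0.2], [0, 0.8, 0], [0, 0, 0], [0, 0, 0], [0, 0, 0]], rotation=[[-0.022, -0.018, -0.08], [0, 0, -0.08], [0, 0, -0.07], [0, 0, -0.05], [0, 0, -0.02], [0, 0, 0], [0, 0, 0], [0, 0, 0]], claw=[1, 1, 1, 1, 1, 1, 1, 1])

```text
time_s: 7.17
position: [0.5595, 0.206, 0.1891]
tool_rot: [[-0.02, 0.935, -0.355], [0.0, -0.355, -0.935], [-1.0, -0.019, 0.007]]
ft_force: [0.3, 0.3, -2.3]
grip_width: 0.0172
```

```bash
python3 - <<'E'
from rig import env
import cv2
for n in ("scene","top","wrist"):
    cv2.imwrite(f"pics/{n}2.png",cv2.convertScaleAbs(env.get_image(n)[:,:,::-1],alpha=1.5))
E
```

```text
(no output)
```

View pics/wrist2.png

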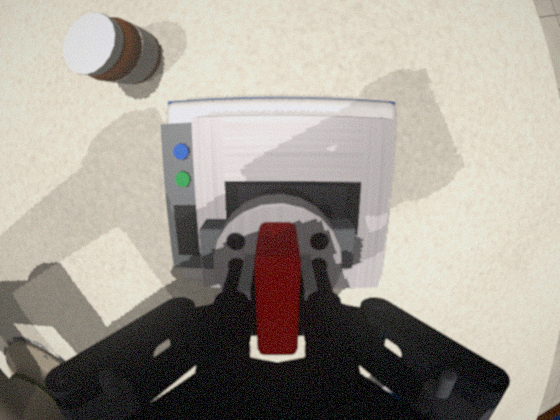

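View pics/scene2.png

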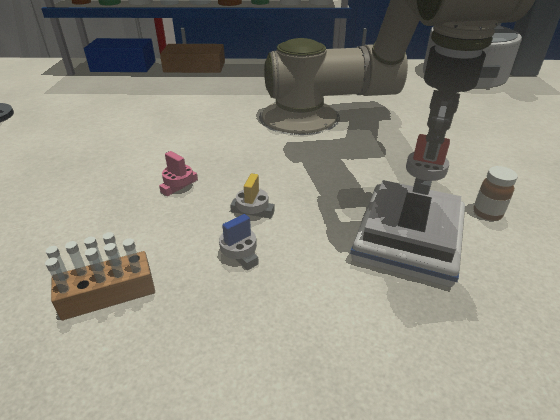

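View pics/top2.png

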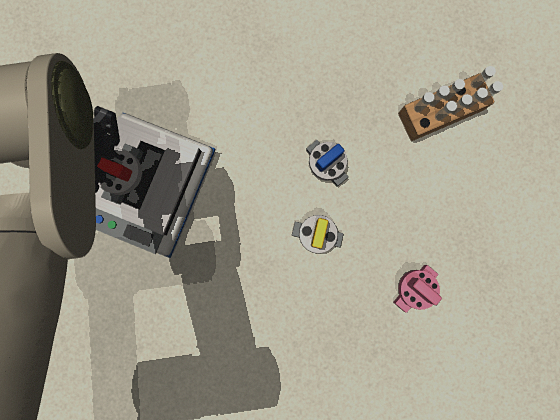

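Request:
play_rows(travel=[[0.6, -0.5, 0], [0.2, -0.1, -0.5], [0, 0, -1], [0, 0, -1], [0, 0, -1], [0, 0, -0.5], [0, 0, 0]], rotation=[[0, -0.02, 0], [0, 0, 0], [0, 0, 0], [0, 0, 0], [0, 0, 0], [0, 0, 0], [0, 0, 0]], claw=[1, 1, 1, 1, 1, 1, 1])

```text
time_s: 7.9
position: [0.5705, 0.1943, 0.1479]
tool_rot: [[0.007, 0.933, -0.36], [0.0, -0.36, -0.933], [-1.0, 0.007, -0.003]]
ft_force: [-0.1, -0.5, -2.5]
grip_width: 0.0171
```

```bash
python3 - <<'E'
from rig import env
import cv2
for n in ("scene","top"):
    cv2.imwrite(f"pics/{n}3.png",env.get_image(n)[:,:,::-1])
a=cv2.imread('pics/top3.png')[100:220,80:230];b=cv2.imread('pics/scene3.png')[130:280,340:490]
import numpy as np
A=cv2.resize(a,(500,400),interpolation=2);B=cv2.resize(b,(300,300),interpolation=2);B=cv2.copyMakeBorder(B,0,100,0,0,0)
cv2.imwrite('pics/crop3.png',cv2.convertScaleAbs(np.hstack([A,B]),alpha=1.8))
E
```

```text
(no output)
```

View pics/crop3.png

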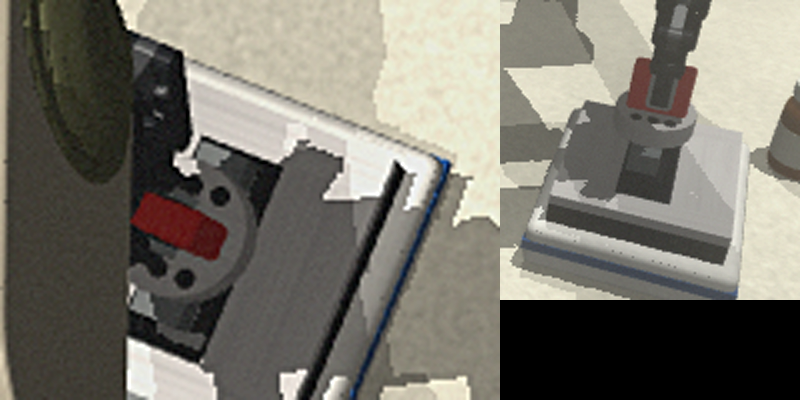

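Block upright over the slot, tongue aligned, in the top crop handle end at ≈(147,170) px. Numeric check of the in-hand offset.

```bash
python3 - <<'E'
from rig import env
from h import *
o=env.observe();ci=env.camera_info("top");p=o['position'];print(p)
y=np.array([.36,.933])
a=-20.9*np.pi/180;bx=np.array([np.cos(a),np.sin(a)]);by=np.array([-bx[1],bx[0]])
S=80;k=100/30
for sx,sy,z in ((-9,-25,.082),(9,-25,.082),(9,-25,.04),(-9,-25,.04)):
    q=p[:2]+bx*sx/1000+by*sy/1000;u=proj(ci,[*q,p[2]-.0478+z]);print('handle',sx,sy,z,u,'crop',((u-[80,100])*k).round())
t=np.radians(np.arange(0,360,30))
for tt in t:
    q=p[:2]+.034*np.array([np.cos(tt),np.sin(tt)]);u=proj(ci,[*q,p[2]-.0478+.04]);print('disc',((u-[80,100])*k).round())
E
```

```text
[0.57088222 0.19459676 0.14906326]
handle -9 -25 0.082 [134.41893299 173.02136695] crop [181. 243.]
handle 9 -25 0.082 [139.21933434 161.81165569] crop [197. 206.]
handle 9 -25 0.04 [147.56860401 166.79965455] crop [225. 223.]
handle -9 -25 0.04 [143.06158233 177.36727116] crop [210. 258.]
disc [172. 150.]
disc [136. 159.]
disc [109. 184.]
disc [ 97. 220.]
disc [105. 256.]
disc [130. 282.]
disc [166. 293.]
disc [202. 283.]
disc [230. 257.]
disc [241. 222.]
disc [233. 186.]
disc [208. 160.]
```

Prediction matches to ~1 mm. Centre over the slot (−3.3, +5.1 mm) and lower a bit.

Request:
play_rows(travel=[[-0.3, 0.5, 0], [0, 0, 0], [0, 0, -0.5], [0, 0, -0.4], [0, 0, 0]], rotation=[[0, 0.006, 0.002], [0, 0, 0], [0, 0, 0], [0, 0, 0], [0, 0, 0]], claw=[1, 1, 1, 1, 1])

```text
time_s: 8.42
position: [0.5685, 0.2004, 0.1415]
tool_rot: [[0.007, 0.934, -0.358], [0.001, -0.358, -0.934], [-1.0, 0.006, -0.004]]
ft_force: [-0.5, -1.1, -2.7]
grip_width: 0.0175
```

Request:
play_rows(travel=[[-0.1, -0.05, -0.4], [0, 0, -0.4], [0, 0, -0.4], [0, 0, -0.4], [0, 0, 0]], rotation=[[0, 0.006, 0], [0, 0, 0], [0, 0, 0], [0, 0, 0], [0, 0, 0]], claw=[1, 1, 1, 1, 1])

```text
time_s: 8.83
position: [0.5672, 0.1998, 0.1235]
tool_rot: [[-0.001, 0.934, -0.358], [0.001, -0.358, -0.934], [-1.0, -0.001, -0.001]]
ft_force: [1.1, -0.2, -1.2]
grip_width: 0.0177
```

Tongue is in the mouth with no contact force. Continue.

Request:
play_rows(travel=[[0, 0, -0.4], [0, 0, -0.4], [0, 0, -0.3], [0, 0, 0]], rotation=[[0, 0, 0], [0, 0, 0], [0, 0, 0], [0, 0, 0]], claw=[1, 1, 1, 1])

```text
time_s: 9.17
position: [0.5672, 0.1997, 0.1111]
tool_rot: [[-0.001, 0.934, -0.358], [0.001, -0.358, -0.934], [-1.0, -0.001, -0.001]]
ft_force: [-0.2, -0.1, -1.3]
grip_width: 0.0172
```

Request:
play_rows(travel=[[0, 0, -0.2], [0, 0, -0.2], [0, 0, -0.2], [0, 0, 0], [0, 0, 0]], rotation=[[0, 0, 0], [0, 0, 0], [0, 0, 0], [0, 0, 0], [0, 0, 0]], claw=[1, 1, 1, 1, 1])

```text
time_s: 9.58
position: [0.5676, 0.2, 0.1089]
tool_rot: [[0.003, 0.934, -0.357], [0.001, -0.357, -0.934], [-1.0, 0.003, -0.002]]
ft_force: [0.6, 0.1, -2.5]
grip_width: 0.0171
```

Request:
play_rows(travel=[[0, 0, -0.2], [0, 0, -0.2], [0, 0, 0]], rotation=[[0, 0, 0], [0, 0, 0], [0, 0, 0]], claw=[1, 1, 1])

```text
time_s: 9.83
position: [0.5681, 0.2002, 0.1084]
tool_rot: [[0.007, 0.934, -0.357], [0.002, -0.357, -0.934], [-1.0, 0.006, -0.004]]
ft_force: [0.1, -0.1, -1.7]
grip_width: 0.0172
```

Request:
play_rows(travel=[[-0.05, 0, -0.3], [0, 0, -0.2], [0, 0, 0], [0, 0, 0]], rotation=[[0, 0.007, 0], [0, 0, 0], [0, 0, 0], [0, 0, 0]], claw=[1, 1, 1, 1])

```text
time_s: 10.17
position: [0.5686, 0.2005, 0.1081]
tool_rot: [[0.005, 0.934, -0.356], [0.002, -0.356, -0.934], [-1.0, 0.004, -0.004]]
ft_force: [-0.4, 0.9, -2.7]
grip_width: 0.0174
```

```bash
python3 - <<'E'
from rig import env
import cv2,numpy as np
o=env.observe();print(o['position'],o['ft_force'],o['qvel'])
b=env.get_image("scene")[:,:,::-1];cv2.imwrite('pics/scene4.png',b)
w=env.get_image("wrist")[:,:,::-1]
B=cv2.resize(b[150:280,345:475],(400,400),interpolation=2);W=cv2.resize(w[120:320,180:380],(400,400))
cv2.imwrite('pics/crop4.png',cv2.convertScaleAbs(np.hstack([B,W]),alpha=2))
E
```

```text
[0.56858226 0.20052458 0.1081304 ] [-0.3851477   0.90036836 -2.72786682] [-0.02733441  0.0696334   0.26367523 -0.12767317 -0.01837522 -0.01590764]
```

View pics/crop4.png

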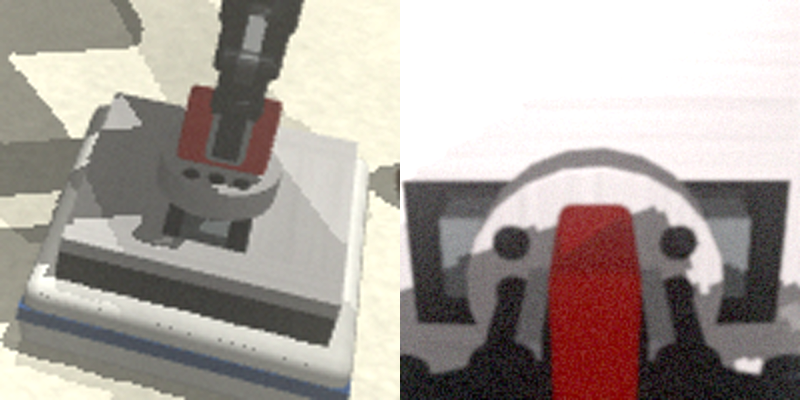

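Tongue ends sit inside the slot, disc appears on or nearly on the deck; force doesn't yet show support. Press a bit further.

Request:
play_rows(travel=[[-0.1, -0.05, -0.4], [-0.05, 0, -0.4], [0, 0, -0.3]], rotation=[[-0.002, 0.006, 0], [0, 0.003, 0], [0, 0, 0]], claw=[1, 1, 1])

```text
time_s: 10.52
position: [0.5688, 0.2007, 0.1077]
tool_rot: [[0.006, 0.935, -0.355], [0.001, -0.355, -0.935], [-1.0, 0.005, -0.003]]
ft_force: [-8.8, -1.9, 19.0]
grip_width: 0.017
```

Contact now 19–22 N at TCP 0.1077: seated on the deck. Relax and release.

Request:
play_rows(travel=[[0, 0, 0], [0, 0, 0], [0, 0, 0]], rotation=[[0, 0, 0], [0, 0, 0], [0, 0, 0]], claw=[1, 1, 1])

```text
time_s: 10.77
position: [0.5686, 0.2007, 0.1081]
tool_rot: [[0.007, 0.935, -0.355], [0.001, -0.355, -0.935], [-1.0, 0.006, -0.004]]
ft_force: [-0.0, 0.3, -2.2]
grip_width: 0.0174
```

Request:
play_rows(travel=[[0, 0, 0], [0, 0, 0], [0, 0, 0], [0, 0, 0], [0, 0, 0], [0, 0, 0], [0, 0, 0], [0, 0, 0]], rotation=[[0, 0, 0], [0, 0, 0], [0, 0, 0], [0, 0, 0], [0, 0, 0], [0, 0, 0], [0, 0, 0], [0, 0, 0]], claw=[3, 5, 7, 8, 8, 8, 8, 8])

```text
time_s: 11.43
position: [0.5689, 0.2006, 0.1059]
tool_rot: [[0.004, 0.935, -0.356], [0.001, -0.356, -0.935], [-1.0, 0.004, -0.003]]
ft_force: [0.1, -0.4, 0.0]
grip_width: 0.0805
```

Request:
play_rows(travel=[[0, 0, 1], [0, 0, 2], [0, 0, 3], [0, 0, 3], [0, 0, 3], [-1, 3, 1], [-2, 3, 0], [-3, 2, 0], [-3, 2, 0], [-3, 2, 0], [-3, 2, 0], [0, 0, 0]], rotation=[[0, 0, 0], [0, 0, 0], [0, 0, 0], [0, 0, 0], [0, 0, 0], [0, 0, 0], [0, 0, 0], [0, 0, 0], [0, 0, 0], [0, 0, 0], [0, 0, 0], [0, 0, 0]], claw=[8.2, 8.5, 8.5, 8.5, 8.5, 8.5, 8.5, 8.5, 8.5, 8.5, 8.5, 8.5])

```text
time_s: 12.43
position: [0.4117, 0.3433, 0.2515]
tool_rot: [[0.012, 0.932, -0.361], [0.005, -0.361, -0.933], [-1.0, 0.009, -0.009]]
ft_force: [0.8, 1.1, 1.0]
grip_width: 0.085
```

```bash
python3 - <<'E'
from rig import env
import cv2,numpy as np
b=env.get_image("scene")[:,:,::-1]
w=env.get_image("top")[:,:,::-1];cv2.imwrite('pics/top5.png',w)
B=cv2.resize(b[150:290,340:480],(400,400),interpolation=2);W=cv2.resize(w[100:270,70:240],(400,400),interpolation=2)
cv2.imwrite('pics/crop5.png',cv2.convertScaleAbs(np.hstack([B,W]),alpha=1.8))
E
```

```text
(no output)
```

View pics/crop5.png

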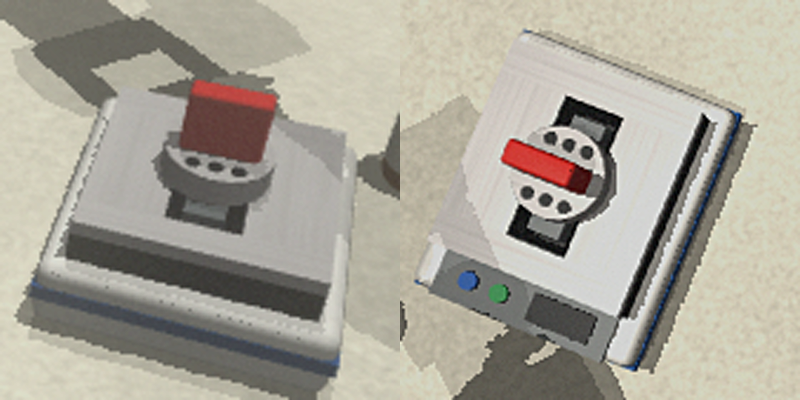

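Block sits upright, tongue in the slot, disc on the deck. Numeric check of the handle top at z = 0.142, then hand in.

```bash
python3 - <<'E'
from rig import env
from h import *
a=cv2.imread('pics/top5.png');hsv=cv2.cvtColor(a,cv2.COLOR_BGR2HSV)
ci=env.camera_info("top");H,S,V=[hsv[:,:,i].astype(int) for i in range(3)]
def fit(m,x,y,w,h,z,n):
    M=np.zeros(m.shape,np.uint8);M[y:y+h,x:x+w]=m[y:y+h,x:x+w]*255
    c=max(cv2.findContours(M,0,1)[0],key=cv2.contourArea)
    P=np.array([plane(ci,p[0],z)[:2] for p in c]).astype(np.float32)
    r=cv2.minAreaRect(P*1000);b=cv2.boxPoints(r)
    i=np.argmax([np.linalg.norm(b[k]-b[(k+1)%4]) for k in range(4)]);d=b[(i+1)%4]-b[i]
    print(n,np.round(r[0],1),np.round(r[1],1),np.degrees(np.arctan2(d[1],d[0]))%180)
red=((H<8)|(H>172))&(S>150)
fit(red&(V>75),90,130,80,80,.142,'red')
fit(((H>100)&(H<130)&(S>120))&(V>50),305,130,50,50,.082,'blue')
fit(((H>20)&(H<35)&(S>120))&(V>70),295,205,50,60,.082,'yellow')
E
```

```text
red [566.8 198.1] [47.7 16.3] 69.16015
blue [ 604.3 -123.4] [16.7 48.6] 130.82391
yellow [ 473.6 -107.1] [16.9 48.6] 166.55614
```

```bash
python3 -c "
from rig import env
print(env.close_job())"
```

```text
the job is handed in; nothing more can be done
None
```

I loaded the red block on the shaker and handed the job in at about 12.5 s. I gripped it by the handle, carried it over the slot, turned it about 81° and lowered it in. I let go only after a press of about 20 N was met firmly at the right height.

**Last checks (top camera):**
- **Centring:** the block is within about 2 mm of the slot's centre.
- **Alignment:** the tongue is within about 0.1° of the slot's direction.
- **Seating:** both camera views show it upright with the disc on the deck. The height at release put its origin at about 60 mm, which is fully down.
- **Other blocks:** blue and yellow had not moved, to within about 0.1 mm.
- **Robot:** the gripper was open and clear of everything.

**What disagreed:**
- The arm lagged on small downward steps, drifting up to 5 mm sideways and tilting about 1°. I corrected this each time.
- Because of that lag, the wrist force showed no contact until the final press, even though the height already suggested the block was down.

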